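# Change-over at the bottle capper: draw the guide bar out of the infeed bed

## Task

Make the bottling line safe by pressing its buttons fully down one at a time, letting each spring back: red, then yellow, then green. Then take the green guide bar out of the infeed bed: it is longer than the opening, so slide it back under the long cover, tilt its other end up through the opening and draw it out on the slant. Finish with the gripper holding the bar still in the air, all of it at least 10 cm above the bed's covers and touching nothing else, and leave the other things where they are.

Things in the scene. Friction and masses are not known exactly. Their poses are not given: they have to be found in the camera images.
- bed: Infeed bed, fixed: aluminium trough along its y. Origin on the table, z up; sizes in its frame, mm. Floor top z 6; inside x -70 to 70, end walls at y -180 and +160. Cream covers roof both ends (underside z 80, top 84, side walls 5 thick). The opening between them, y -70 to +120, is open above, with side walls 56 high. Beyond the long cover a gear motor reaches y -335, 100 high.
- long_rim (a point): Middle of the rim of the long cover, top edge: bed y -70, z 84 mm. This cover reaches 110 mm back to the end wall at -y. Bed axes. A thin yellow strip marks the rim.
- short_rim (a point): Middle of the rim of the short cover, top edge: bed y +120, z 84 mm. This cover reaches 40 mm back to the end wall at +y. Bed axes. A thin yellow strip marks the rim.
- guide_mid (a point): Centre of the green guide bar (green plastic, aluminium strip on top), 270 mm long (its y), 20 wide (x), 28 high (z), about 280 g, loose on the bed's floor along the bed's y, one end under each cover. Slid 35 to 45 mm towards the long cover, its +y end clears the short cover; then that end tilts up (about 18 degrees is right) and the bar draws out along its length.
- guide_out (a point): Centre of the bar's end face at +y (the end under the short cover, which must come out first); 135 mm from guide_mid.
- guide_in (a point): Centre of the bar's end face at -y (under the long cover); 135 mm from guide_mid.
- panel: Cream control box, fixed, 100 mm (its x) by 240 mm (its y), 50 mm high, origin under its centre; the three round buttons stand in a row along its y, 75 mm apart, in varying order.
- red_top (a point): Centre of the top face of the red push button, 32 mm across, on the control box; pressed straight down. It moves with the button.
- red (a joint): Travel of the red button: 0 released, 0.006 m fully down (takes about 5 N); springs back when let go.
- yellow_top (a point): Centre of the top face of the yellow push button, 32 mm across, on the control box; pressed straight down. It moves with the button.
- yellow (a joint): Travel of the yellow button: 0 released, 0.006 m fully down (takes about 5 N); springs back when let go.
- green_top (a point): Centre of the top face of the green push button, 32 mm across, on the control box; pressed straight down. It moves with the button.
- green (a joint): Travel of the green button: 0 released, 0.006 m fully down (takes about 5 N); springs back when let go.
- bottle_a: Bystander, to be left alone: amber glass bottle with a brass-coloured cap, 60 mm across, 160 mm tall, standing beyond the control box. Origin under its centre.
- bottle_b: Bystander, to be left alone: green glass bottle with a steel cap, 60 mm across, 160 mm tall, standing beyond the control box. Origin under its centre.
- jug: Bystander, to be left alone: white plastic mug, 80 mm across, 85 mm tall, standing beyond the bed. Origin under its centre.
- spare: Bystander, to be left alone: spare WHITE guide bar, 160 x 20 x 28 mm, lying on the table beyond the bed; not the one to take. Origin under its centre.
- wrench: Bystander, to be left alone: steel wrench lying on the table left of the control box, about 140 mm long along its x.
- block: Bystander, to be left alone: white plastic block 70 x 100 x 50 mm, left of the control box. Origin under its centre.
- carton: Bystander, to be left alone: brown cardboard carton 70 x 110 x 50 mm, lying beyond the bed. Origin under its centre.
- guide: The green guide bar as a whole: same axes as guide_mid, origin under its centre (14 mm below guide_mid).

How it is judged:
By the outcome, as a careful person would: the job done as asked, in the order asked, and still so for the second after the job is handed in, while the arm keeps its last pose, push and grip.
It also fails if it takes over 58 s, if anything falls off the work surface, if the arm or the gripper's body presses on something with over 40 N, if the wrist force passes 120 N, or if a joint passes its speed limit or range.

## Robot

A 6-joint arm with a two-finger parallel gripper is mounted at the origin on the work surface. World frame = base frame: x ahead of the robot, y to its left, z up, the work surface at z = 0. Lengths are in mm, angles in rad, forces in N, time in s.
With the tool pointing down it reaches from about 300 to 750 mm from the base axis. Payload 8.5 kg.
Tool frame: the origin (TCP) lies on the centre line of the jaws, within the pads' length; the fingertips stand 17 mm ahead of it and the grasp point (between the pads) lies 2 mm behind it; z points along the fingers, x is the direction in which the jaws open and shut, and the axes are right-handed (so a half turn about z gives the same grasp; the last joint's range is limited). The gripper opens to 85 mm and grips with 20 to 120 N. Pads are 22 mm wide; open, the fingers measure 114 mm over their backs; the gripper's body (76 mm by 85 mm) begins 54 mm behind the grasp point. The pads swing forward as they close: fully open they stand 13 mm farther back than shut.
Start: joints at [-1.372, 0.381, 1.297, -0, 1.464, -0.215], TCP at [221.143, -503.564, 248.322] pointing down, gripper open.
Joint ranges: [-3.11, 3.11], [-0.89, 2.33], [0.22, 2.48], [-1.42, 4.56], [0.17, 2.85], [-2.88, 2.88]. Speed limits (rad/s): [2.39, 2.39, 3.14, 3.14, 3.14, 3.14].

## Interface

Orientations are given as [roll, pitch, yaw] about the fixed x, y, z axes, in that order (R = Rz(yaw) Ry(pitch) Rx(roll)).
In Python, from rig import robot, optics gives the robot as it stands.
- The arm moves only by the shell command python3 -m pendant 'ROWS'. ROWS is a JSON object of lists of equal length, an entry for each row: "hand": the finger opening in m, from 0 to 0.0854; "travel": the shift along the tool's x, y, z in m, a list of three; "rot": the turn, a rotation vector about the tool's x, y, z in degrees, a list of three. In form: {"hand": [hand, ...], "travel": [[dx, dy, dz], ...], "rot": [[wx, wy, wz], ...]}. A call has 1 to 10 rows; each row shifts and turns the pose as measured when the row begins, along the tool's axes as they then stand; what a row does not reach is not made up. A row lasts 1/12 s, in which the tool goes at most 41.7 mm and 7.16 degrees, less where a joint would pass 70% of its speed; a pose out of reach is approached as far as the arm can. A call is refused whole if a number of a shift passes 0.0417 or a number of a turn 7.16, either way. A call with a gripper value outside its range is refused whole. The fingers move at their own pace and stop on an object; the grip force is fixed at half the most. Time passes only in rows, so rows that do not move let the fingers close. It gives the time, the measured TCP pose, the force and the opening at its end, in the units of the state.
- robot.get_obs(): the state, without advancing time (a new reading comes with each control period).
- optics.grab_frame(name): name is "scene" or "top"; returns (picture, depth): 420x560x3 uint8, blue, green, red; 420x560 float32, mm along the optical axis (not along the pixel's ray), 0 where there is no reading.
- optics.get_calibration(name): a dict with "fov_y" (degrees; the focal length in pixels is half the picture's height over the tangent of half this angle, whatever the lens; pixels are square), "cx", "cy" (the principal point, pixels), "position" and "orientation" of the camera in the world. Camera axes: x right, y down, z forward; pixel columns grow to the right and rows downward; lengths in mm; the calibration is good to about 2 mm. A picture is of the moment at which its call begins. get_calibration takes no time and is no camera call.
- robot.hand_in(): hands the job in, once; it reports no verdict.
The state is a dict: "clock": time; "joint_positions": joint angles; "dq": joint speeds; "joint_efforts": joint torques, N m; "eef_pos": TCP position; "orientation": TCP orientation; "ft_force": force on the tool from outside, world axes, zero at the start; "moment": the same for the moment, N m; "finger_gap": finger opening in mm.
Only numpy, scipy, OpenCV 4.12 (cv2) and the standard library are available. Lean on these libraries where they do the work, as an engineer would, in place of code of your own. Each camera call takes 0.05 s, during which the arm holds its last target.

## Working session

There is one attempt and no reset: what is moved stays moved. The work goes in short steps, Python scripts to look and compute and a shell command to move; the robot and the scene stay as the last step left them, time stands still between calls to the robot, and variables do not carry over. Pictures are saved under pics/ and viewed, and the job is handed in when it is done.

```bash
ls; mkdir -p pics; python3 - <<'E'
from rig import robot, optics
import cv2
print(robot.get_obs())
for n in("scene","top"):
    p,d=optics.grab_frame(n); print(n,optics.get_calibration(n))
    cv2.imwrite(f"pics/{n}0.png",p); 
    import numpy as np; np.save(f"pics/{n}0.npy",d)
E
```

```text
pics
{'clock': 0.0, 'joint_positions': array([-1.37231113e+00,  3.81179167e-01,  1.29827040e+00, -8.11725576e-06,
        1.46359730e+00, -2.15312076e-01]), 'dq': array([ 0.00083164, -0.00259519, -0.00170014, -0.00017709,  0.00095641,
        0.00069351]), 'joint_efforts': array([-6.55185636e-05, -4.48462272e+01, -2.31280196e+01, -2.26788025e-04,
        4.75622408e-03, -1.73720383e-05]), 'eef_pos': array([ 221.08350532, -503.30926315,  247.71754834]), 'orientation': array([-3.14128984e+00,  1.42236014e-03, -1.15699797e+00]), 'ft_force': array([-0.13232312, -0.12460799, -0.39345921]), 'moment': array([ 0.0169456 ,  0.01182643, -0.00798831]), 'finger_gap': 85.8271430253838}
scene {'fov_y': 48.03905749555325, 'cx': 285.7670595119042, 'cy': 202.72686446220197, 'position': array([1079.85983444,  506.13424786, 1132.33222859]), 'orientation': array([-2.61557296, -0.00609819,  2.25239964])}
top {'fov_y': 49.27859466627277, 'cx': 281.5488060074214, 'cy': 211.26502975109187, 'position': array([ 477.53390819,  132.80613263, 1192.35526291]), 'orientation': array([-3.03625098,  0.01736348, -1.56567629])}
```

View pics/scene0.png

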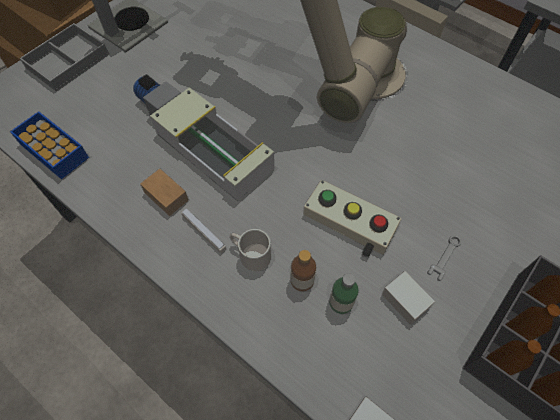

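View pics/top0.png

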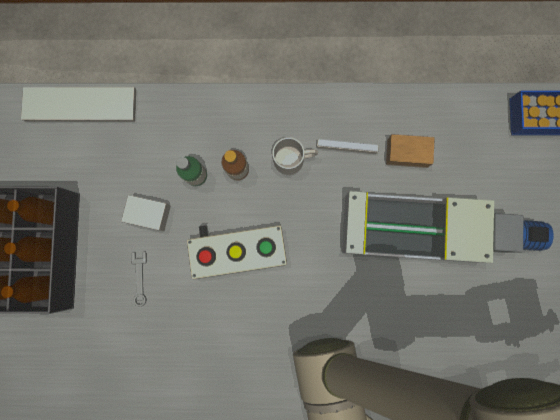

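The top view shows the red, yellow and green buttons at about (206,257), (236,252) and (266,247). The bed's opening runs from u=366 to 446 with the bar at v≈229, the long cover is on the right (u 446-493) and the motor is beyond it. I'll enlarge both areas next.

```bash
cat > h.py <<'E'
import numpy as np, cv2
from scipy.spatial.transform import Rotation as Ro
from rig import robot, optics
def proj(n,P):
    c=optics.get_calibration(n); f=210/np.tan(np.radians(c['fov_y']/2))
    q=Ro.from_euler('xyz',c['orientation']).inv().apply(np.atleast_2d(P)-c['position'])
    return np.c_[c['cx']+f*q[:,0]/q[:,2],c['cy']+f*q[:,1]/q[:,2]]
def ray(n,u,v):
    c=optics.get_calibration(n); f=210/np.tan(np.radians(c['fov_y']/2))
    return c['position'],Ro.from_euler('xyz',c['orientation']).apply([(u-c['cx'])/f,(v-c['cy'])/f,1.])
def atz(n,u,v,z):
    o,r=ray(n,u,v); return o+r*(z-o[2])/r[2]
def bydepth(n,u,v,d):
    o,r=ray(n,u,v); return o+r*d
def st():
    o=robot.get_obs(); print('t%.2f'%o['clock'],'p',o['eef_pos'].round(1),'rpy',np.degrees(o['orientation']).round(2),'F',o['ft_force'].round(1),'gap',round(o['finger_gap'],1)); return o
E
python3 - <<'E'
import cv2
from h import *
p=cv2.imread('pics/top0.png'); 
a=cv2.resize(p[215:285,180:295],None,fx=6.5,fy=6.5,interpolation=cv2.INTER_CUBIC); cv2.imwrite('pics/c1.png',a)
a=cv2.resize(p[180:272,335:505],None,fx=4.7,fy=4.7,interpolation=cv2.INTER_CUBIC); cv2.imwrite('pics/c2.png',a)
s=cv2.imread('pics/scene0.png')
a=cv2.resize(s[75:200,130:290],None,fx=4.7,fy=4.7,interpolation=cv2.INTER_CUBIC); cv2.imwrite('pics/c3.png',a)
d=np.load('pics/top0.npy'); ds=np.load('pics/scene0.npy')
for n,u,v in [('top',206,257),('top',236,252),('top',266,247),('top',400,228),('top',470,230),('top',356,223),('top',300,220)]:
    print(n,u,v,bydepth(n,u,v,d[v,u]).round(1))
for u,v in [(327,197),(352,209),(379,222),(228,157),(330,300)]:
    print('sc',u,v,bydepth('scene',u,v,ds[v,u]).round(1))
E
```

```text
top 206 257 [483.  336.5  73.6]
top 236 252 [495.5 263.3  74.5]
top 266 247 [507.9 190.3  74.8]
top 400 228 [ 558.5 -145.7   33.6]
top 470 230 [ 550.7 -300.6   85.5]
top 356 223 [566.4 -27.3  87.2]
top 300 220 [580.6 105.9   1.5]
sc 327 197 [514.6 195.4  69.7]
sc 352 209 [503.8 267.6  71.8]
sc 379 222 [492.5 343.   73.5]
sc 228 157 [ 565.3 -115.9   29.1]
sc 330 300 [724.3 363.1  36.9]
```

View pics/c1.png

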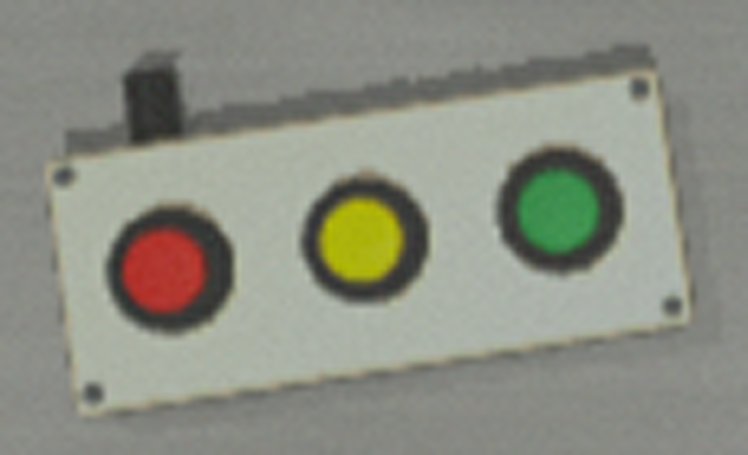

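View pics/c2.png

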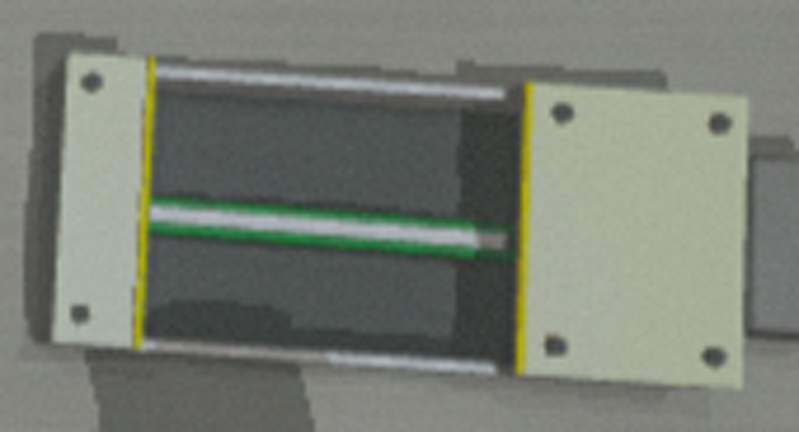

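View pics/c3.png

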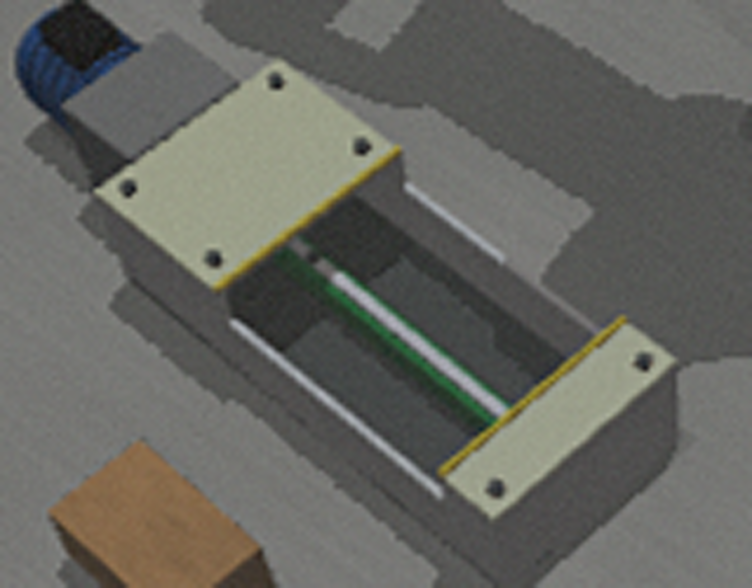

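```bash
cat > fit.py <<'E'
from h import *
from scipy.optimize import least_squares
T=lambda L,o,k:np.array(L)/k+np.array(o)
panel=dict(L=[[50,120,50],[50,-120,50],[-50,-120,50],[-50,120,50]])
pt=T([(48,162),(657,70),(690,323),(80,413)],(180,215),6.5)
bt=T([(70,52),(53,343),(152,58),(137,348),(531,84),(519,374),(747,98),(742,387)],(335,180),4.7)
bL=[[75,165,84],[-75,165,84],[75,120,84],[-75,120,84],[75,-70,84],[-75,-70,84],[75,-185,84],[-75,-185,84]]
bs=T([(492,518),(675,362),(440,472),(622,318),(218,288),(400,150),(95,190),(282,60)],(130,75),4.7)
def W(p,L):
    L=np.array(L,float); c,s=np.cos(p[2]),np.sin(p[2])
    return np.c_[p[0]+c*L[:,0]-s*L[:,1],p[1]+s*L[:,0]+c*L[:,1],L[:,2]]
def fit(obs,L,x0):
    r=least_squares(lambda p:np.concatenate([(proj(n,W([p[0]*100,p[1]*100,p[2]],L))-o).ravel() for n,o in obs]),np.array(x0)/[100,100,1])
    x=r.x*[100,100,1]; print(x.round(2),'deg',np.degrees(x[2]).round(2)); print(r.fun.reshape(-1,2).round(1).tolist()); return x
if __name__=='__main__':
    fit([('top',pt)],panel['L'],[495,263,0.1])
    fit([('top',bt)],bL,[550,-140,0]); fit([('scene',bs)],bL,[550,-140,0]); fit([('top',bt),('scene',bs)],bL,[550,-140,0])
    for u,v in [(165,270),(361,240),(559,211)]:
        print('btn',atz('top',u/6.5+180,v/6.5+215,72).round(1))
    for a,b in [((150,215),(505,241))]:
        for q in (a,b): print('bar',atz('top',q[0]/4.7+335,q[1]/4.7+180,34).round(1))
    for q in [(500,412),(330,275)]: print('barS',atz('scene',q[0]/4.7+130,q[1]/4.7+75,34).round(1))
    s=cv2.imread('pics/scene0.png'); cv2.imwrite('pics/c4.png',cv2.resize(s[170:260,295:410],None,fx=6.5,fy=6.5,interpolation=cv2.INTER_CUBIC))
E
python3 fit.py
```

```text
[4.9556e+02 2.6442e+02 1.5000e-01] deg 8.66
[[-0.8, -0.6], [0.4, -0.5], [1.2, 0.4], [-0.8, 0.7]]
[ 5.5906e+02 -1.7316e+02 -6.0000e-02] deg -3.66
[[-0.2, 0.1], [0.0, -0.2], [0.8, 0.1], [0.9, 0.0], [-1.4, -0.3], [-0.8, -0.0], [0.5, -0.2], [0.2, 0.5]]
[ 5.6137e+02 -1.6870e+02 -7.0000e-02] deg -3.8
[[0.1, 0.3], [0.6, -0.3], [-0.6, 0.3], [0.1, 0.0], [-0.1, 0.6], [0.6, 0.1], [-0.1, -0.3], [-0.5, -0.8]]
[ 5.5968e+02 -1.7167e+02 -6.0000e-02] deg -3.72
[[-0.8, -0.2], [-0.6, -0.5], [0.2, -0.2], [0.3, -0.3], [-2.0, -0.5], [-1.5, -0.3], [-0.1, -0.3], [-0.5, 0.4], [-0.2, -0.8], [0.2, -1.4], [-0.9, -0.8], [-0.3, -0.9], [-0.5, -0.3], [0.2, -0.8], [-0.5, -1.1], [-0.9, -1.6]]
btn [484.1 338.4  72. ]
btn [495.7 264.7  72. ]
btn [506.9 190.4  72. ]
bar [563.8 -62.5  34. ]
bar [ 550.6 -251.8   34. ]
barS [567.  -81.5  34. ]
barS [ 556.9 -233.7   34. ]
```

View pics/c4.png

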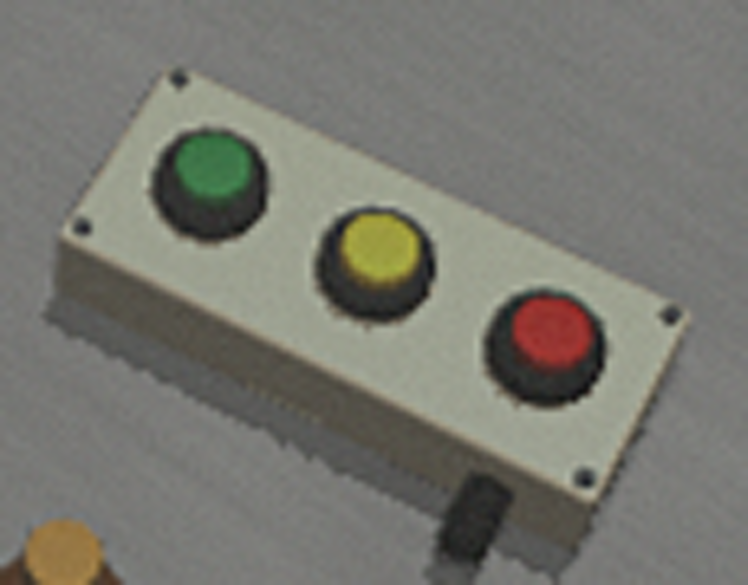

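```bash
python3 - <<'E'
from h import *
d=np.load('pics/top0.npy')
for (u,v) in [(213,252),(266,247),(206,257),(236,252),(250,247),(200,250),(196,265),(280,262),(258,238),(196,257),(216,257),(226,252),(246,252),(256,247),(276,247)]:
    print(u,v,bydepth('top',u,v,d[v,u]).round(1))
for q in [(213,165),(381,246),(552,330)]: print('S',atz('scene',q[0]/6.5+295,q[1]/6.5+170,70).round(1))
E
python3 -m pendant '{"hand":[0,0,0,0,0,0,0,0,0],"travel":[[0,0,0],[0,0,0],[0,0,0],[0,0,0],[0,0,0],[0,0,0],[0,0,0],[0,0,0],[0,0,0]],"rot":[[0,0,-7],[0,0,-7],[0,0,-7],[0,0,-7],[0,0,-7],[0,0,-7],[0,0,-7],[0,0,-7],[0,0,-7]]}'
```

```text
213 252 [495.4 322.2  58.4]
266 247 [507.9 190.3  74.8]
206 257 [483.  336.5  73.6]
236 252 [495.5 263.3  74.5]
250 247 [508.5 231.5  48.9]
200 250 [500.2 354.2  60.2]
196 265 [463.1 366.1  46.3]
280 262 [471.7 156.4  52.6]
258 238 [531.  211.8  49. ]
196 257 [482.9 363.   63.9]
216 257 [ 477.5  132.8 1192.4]
226 252 [495.6 290.2  56.6]
246 252 [496.  241.3  49.2]
256 247 [508.2 215.6  62.2]
276 247 [508.9 166.8  44.9]
S [509.5 194.1  70. ]
S [497.4 268.5  70. ]
S [486.  342.3  70. ]
clock: 0.85
eef_pos: [220.8, -501.9, 244.2]
orientation: [-3.132, 0.002, -0.032]
ft_force: [-0.2, -0.9, -0.3]
finger_gap: 0.0
```

```bash
python3 -m pendant '{"hand":[0,0,0,0,0,0,0,0,0,0],"travel":[[0.01,-0.038,0],[0.01,-0.038,0],[0.01,-0.038,0],[0.01,-0.038,0],[0.01,-0.038,0],[0.01,-0.038,0],[0.01,-0.038,0],[0.01,-0.038,0],[0.01,-0.038,0],[0.01,-0.038,0]],"rot":[[0,0,0],[0,0,0],[0,0,0],[0,0,0],[0,0,0],[0,0,0],[0,0,0],[0,0,0],[0,0,0],[0,0,0]]}'
```

```text
clock: 1.68
eef_pos: [330.3, -113.5, 243.8]
orientation: [-3.127, 0.005, -0.035]
ft_force: [1.2, 0.3, 0.1]
finger_gap: -0.0
```

```bash
python3 -m pendant '{"hand":[0,0,0,0,0,0,0,0,0,0],"travel":[[0.013,-0.04,0.005],[0.013,-0.04,0.005],[0.013,-0.04,0.005],[0.013,-0.04,0.005],[0.013,-0.04,0.005],[0.013,-0.04,0.005],[0.013,-0.04,0.01],[0.013,-0.04,0.015],[0.013,-0.04,0.015],[0.013,-0.04,0.015]],"rot":[[0,0,0],[0,0,0],[0,0,0],[0,0,0],[0,0,0],[0,0,0],[0,0,0],[0,0,0],[0,0,0],[0,0,0]]}'; python3 -m pendant '{"hand":[0],"travel":[[0,0,0]],"rot":[[0,0,0]]}'
```

```text
clock: 2.52
eef_pos: [464.0, 272.5, 170.1]
orientation: [-3.128, -0.001, -0.034]
ft_force: [1.5, -1.1, -0.2]
finger_gap: -0.1
clock: 2.6
eef_pos: [464.2, 277.1, 167.0]
orientation: [-3.128, 0.002, -0.03]
ft_force: [-0.3, -1.5, -1.4]
finger_gap: -0.2
```

```bash
python3 -m pendant '{"hand":[0,0,0,0,0,0],"travel":[[0.006,-0.019,0.012],[0.006,-0.02,0.014],[0.006,-0.018,0.015],[0.001,-0.005,0.012],[0,0,0],[0,0,0]],"rot":[[0,0,0],[0,0,0],[0,0,0],[0,0,0],[0,0,0],[0,0,0]]}'
python3 - <<'E'
from h import *
p,d=optics.grab_frame('scene'); q=cv2.resize(p[120:270,270:440],None,fx=4.5,fy=4.5,interpolation=cv2.INTER_CUBIC); cv2.imwrite('pics/d1.png',q); st()
E
```

```text
clock: 3.1
eef_pos: [484.0, 342.8, 109.4]
orientation: [-3.131, 0.007, -0.026]
ft_force: [0.2, 0.5, -0.6]
finger_gap: 0.1
t3.15 p [483.9 342.5 109.5] rpy [-179.4     0.41   -1.51] F [-0.8 -0.3  0.3] gap -0.0
```

View pics/d1.png

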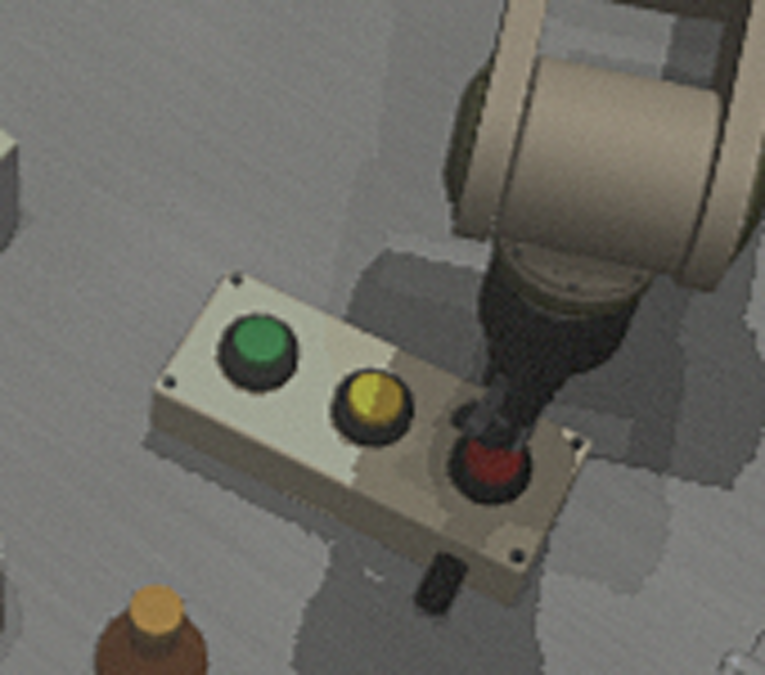

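The closed fingertips hang about 20 mm above the red button, centred within a few mm, so I'll descend.

```bash
python3 -m pendant '{"hand":[0,0,0,0],"travel":[[0.001,0.002,0.009],[0,0,0.006],[0,0,0.002],[0,0,0]],"rot":[[0,0,0],[0,0,0],[0,0,0],[0,0,0]]}';python3 -m pendant '{"hand":[0,0,0],"travel":[[0,0,0.003],[0,0,0.003],[0,0,0]],"rot":[[0,0,0],[0,0,0],[0,0,0]]}'
```

```text
clock: 3.48
eef_pos: [485.3, 337.9, 93.5]
orientation: [-3.13, 0.004, -0.029]
ft_force: [0.2, 0.3, -0.5]
finger_gap: 0.1
clock: 3.73
eef_pos: [485.7, 337.6, 87.9]
orientation: [-3.129, 0.003, -0.03]
ft_force: [-1.6, 0.8, 1.7]
finger_gap: 0.0
```

```bash
python3 -m pendant '{"hand":[0,0],"travel":[[0,-0.001,0.003],[0,0,0]],"rot":[[0,0,0],[0,0,0]]}';python3 -m pendant '{"hand":[0,0],"travel":[[0,0,0.003],[0,0,0]],"rot":[[0,0,0],[0,0,0]]}';python3 -m pendant '{"hand":[0,0],"travel":[[0,0,0.002],[0,0,0.001]],"rot":[[0,0,0],[0,0,0]]}'
```

```text
clock: 3.9
eef_pos: [486.1, 338.6, 85.3]
orientation: [-3.13, 0.002, -0.03]
ft_force: [-1.7, -0.6, 3.6]
finger_gap: 0.3
clock: 4.07
eef_pos: [486.2, 338.7, 83.4]
orientation: [-3.129, 0.0, -0.03]
ft_force: [-1.6, -1.3, 4.6]
finger_gap: 0.1
clock: 4.23
eef_pos: [486.3, 338.8, 82.9]
orientation: [-3.129, -0.001, -0.029]
ft_force: [-3.9, -2.9, 12.3]
finger_gap: 0.0
```

```bash
python3 -m pendant '{"hand":[0,0],"travel":[[0,0,0.003],[0,0,0.002]],"rot":[[0,0,0],[0,0,0]]}'; python3 - <<'E'
from h import *
p,d=optics.grab_frame('scene'); q=cv2.resize(p[180:260,300:410],None,fx=7,fy=7,interpolation=cv2.INTER_CUBIC); cv2.imwrite('pics/d2.png',q); st()
E
```

```text
clock: 4.4
eef_pos: [486.3, 338.8, 82.8]
orientation: [-3.129, -0.005, -0.028]
ft_force: [-6.3, -5.1, 18.9]
finger_gap: 0.5
t4.45 p [486.3 338.8  82.7] rpy [-179.26   -0.27   -1.61] F [-6.8 -5.3 22.7] gap -0.3
```

View pics/d2.png

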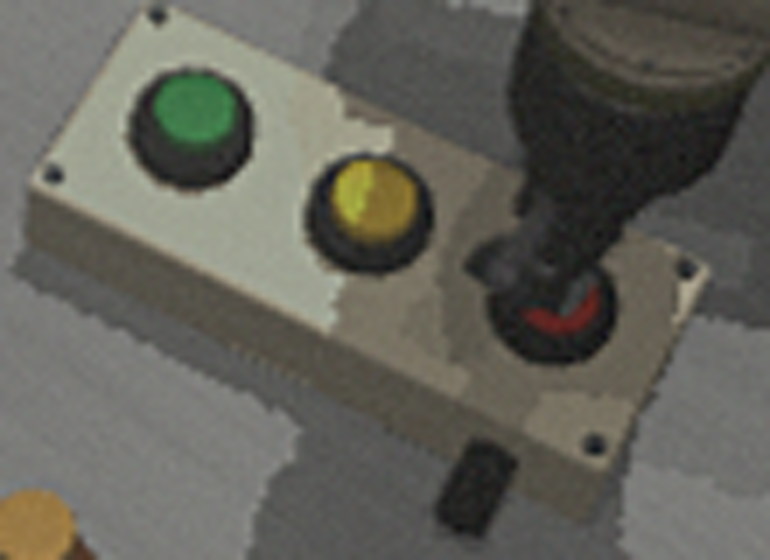

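The red face has sunk into its collar with the fingertips on it, and the travel is about 6 mm against a hard stop at 22 N. It's fully pressed, so I'll release it and go to yellow.

```bash
python3 -m pendant '{"hand":[0,0,0,0,0,0,0,0],"travel":[[0,0,-0.012],[0,0,-0.012],[0,0,0],[0.004,0.022,0],[0.004,0.025,0],[0.003,0.022,0],[0.001,0.003,0.004],[0,0,0]],"rot":[[0,0,0],[0,0,0],[0,0,0],[0,0,0],[0,0,0],[0,0,0],[0,0,0],[0,0,0]]}'
python3 - <<'E'
from h import *
p,d=optics.grab_frame('scene'); q=cv2.resize(p[180:260,300:410],None,fx=7,fy=7,interpolation=cv2.INTER_CUBIC); cv2.imwrite('pics/d3.png',q); st()
E
```

```text
clock: 5.12
eef_pos: [495.6, 265.2, 99.7]
orientation: [-3.127, -0.005, -0.025]
ft_force: [0.1, 0.5, 0.3]
finger_gap: -0.1
t5.17 p [495.7 265.6 100. ] rpy [-179.18   -0.3    -1.42] F [-0.7  0.1  0.8] gap -0.3
```

View pics/d3.png

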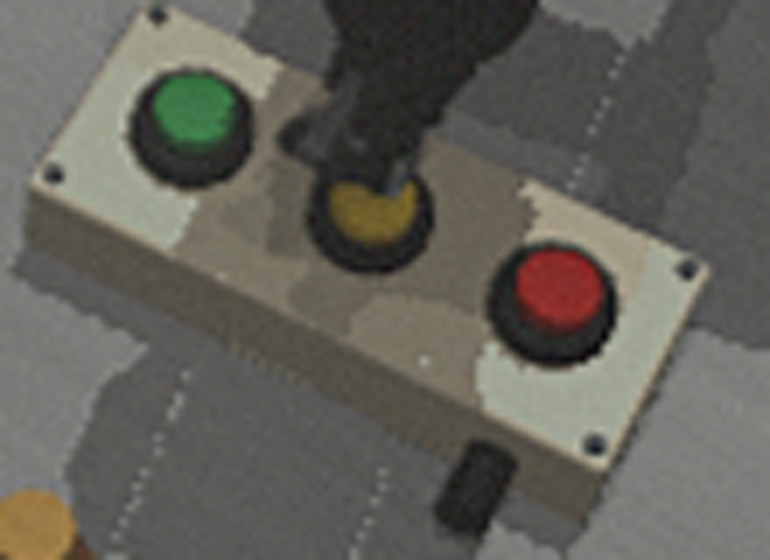

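Red has sprung back up, and the tip is over yellow.

```bash
python3 -m pendant '{"hand":[0,0,0,0,0],"travel":[[0.001,-0.001,0.007],[0,0,0.004],[0,0,0.003],[0,0,0.003],[0,0,0]],"rot":[[0,0,0],[0,0,0],[0,0,0],[0,0,0],[0,0,0]]}';python3 -m pendant '{"hand":[0,0],"travel":[[0,0,0.003],[0,0,0.003]],"rot":[[0,0,0],[0,0,0]]}';python3 -m pendant '{"hand":[0,0],"travel":[[0,0,0.003],[0,0,0.003]],"rot":[[0,0,0],[0,0,0]]}'
```

```text
clock: 5.58
eef_pos: [497.1, 269.4, 83.1]
orientation: [-3.129, -0.008, -0.021]
ft_force: [-1.0, -2.5, 5.5]
finger_gap: 0.0
clock: 5.75
eef_pos: [497.3, 269.6, 82.4]
orientation: [-3.13, -0.012, -0.018]
ft_force: [-12.8, -10.9, 40.4]
finger_gap: 0.1
clock: 5.92
eef_pos: [497.1, 269.6, 82.6]
orientation: [-3.132, -0.016, -0.016]
ft_force: [-10.0, -8.1, 30.0]
finger_gap: 0.1
```

```bash
python3 -m pendant '{"hand":[0,0,0,0,0,0,0,0],"travel":[[0,0,-0.012],[0,0,-0.012],[0,0,0],[0.003,0.022,0],[0.004,0.025,0],[0.003,0.024,0],[0.002,0.003,0.004],[0,0,0]],"rot":[[0,0,0],[0,0,0],[0,0,0],[0,0,0],[0,0,0],[0,0,0],[0,0,0],[0,0,0]]}'
python3 - <<'E'
from h import *
p,d=optics.grab_frame('scene'); q=cv2.resize(p[180:260,300:410],None,fx=7,fy=7,interpolation=cv2.INTER_CUBIC); cv2.imwrite('pics/d4.png',q); st()
E
```

```text
clock: 6.58
eef_pos: [506.8, 197.3, 100.4]
orientation: [-3.13, -0.018, -0.009]
ft_force: [-0.4, -0.6, -0.2]
finger_gap: 0.4
t6.63 p [506.7 197.6 100.7] rpy [-179.33   -1.02   -0.48] F [ 1.1 -0.4  0.2] gap -0.2
```

View pics/d4.png

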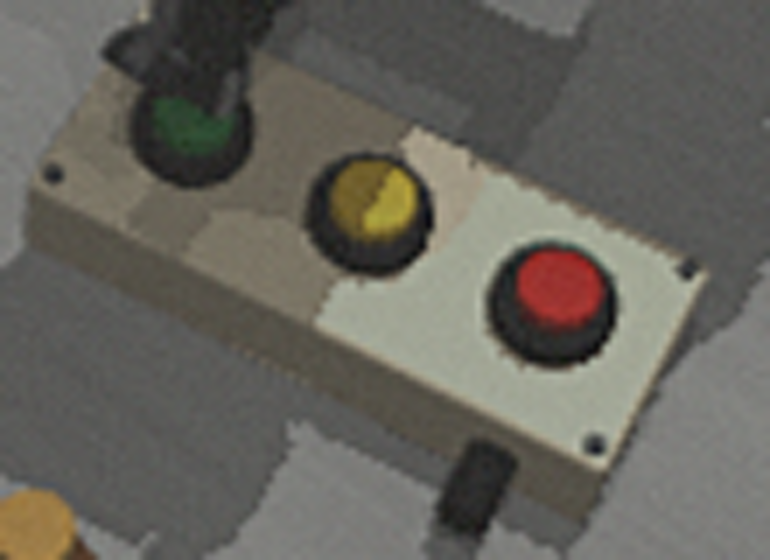

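```bash
python3 -m pendant '{"hand":[0,0,0,0,0],"travel":[[0.001,0.006,0.006],[0,0.001,0.003],[0,0,0.003],[0,0,0.001],[0,0,0]],"rot":[[0,0,0],[0,0,0],[0,0,0],[0,0,0],[0,0,0]]}';python3 -m pendant '{"hand":[0,0],"travel":[[0,0,0.002],[0,0,0.002]],"rot":[[0,0,0],[0,0,0]]}'
```

```text
clock: 7.05
eef_pos: [507.7, 192.9, 85.5]
orientation: [-3.13, -0.018, -0.005]
ft_force: [-1.6, -2.6, 3.0]
finger_gap: 0.3
clock: 7.22
eef_pos: [507.9, 193.1, 82.6]
orientation: [-3.131, -0.019, -0.004]
ft_force: [-8.9, -5.1, 28.9]
finger_gap: 0.3
```

```bash
python3 -m pendant '{"hand":[0,0,0,0,0.05,0.05,0.05,0.05,0.05,0.05],"travel":[[0,0,-0.015],[0,0,-0.025],[0,0,-0.03],[0,0.02,-0.03],[0.006,0.04,0],[0.006,0.04,0],[0.006,0.04,0],[0.006,0.04,0],[0.006,0.04,0],[0.006,0.04,0]],"rot":[[0,0,0],[0,0,0],[0,0,0],[0,0,0],[0,0,0],[0,0,0],[0,0,0],[0,0,0],[0,0,0],[0,0,0]]}'
python3 - <<'E'
from h import *
p,d=optics.grab_frame('scene'); q=cv2.resize(p[180:260,300:410],None,fx=7,fy=7,interpolation=cv2.INTER_CUBIC); cv2.imwrite('pics/d5.png',q); st()
E
```

```text
clock: 8.05
eef_pos: [541.8, -67.6, 184.6]
orientation: [-3.127, -0.022, 0.011]
ft_force: [1.7, 0.2, 0.2]
finger_gap: 50.1
t8.10 p [543.2 -74.4 184.3] rpy [-179.32   -1.33    0.38] F [ 1.9 -6.   0.7] gap 49.8
```

View pics/d5.png

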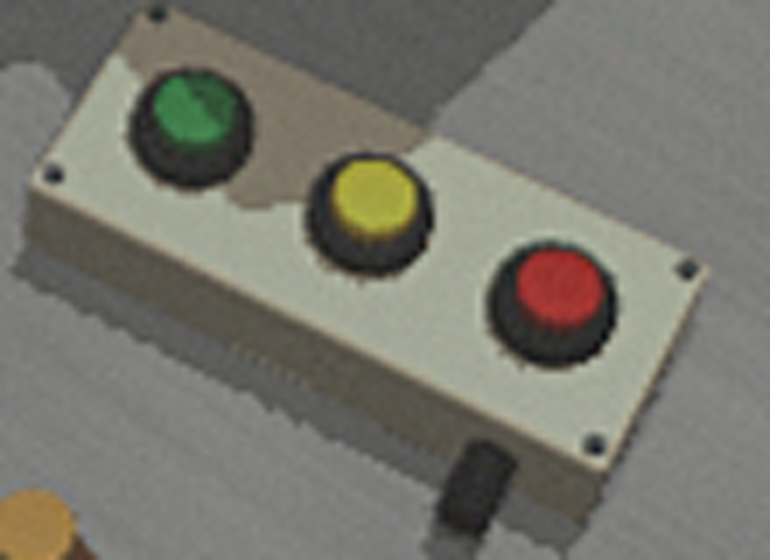

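All three buttons are back up. Next I need the remaining shift and turn to hover over the bar.

```bash
cat >> h.py <<'E'
def goto(pos,Rt):
    o=robot.get_obs(); R=Ro.from_euler('xyz',o['orientation'])
    print('travel mm',R.inv().apply(np.array(pos)-o['eef_pos']).round(1),'rot deg',np.degrees((R.inv()*Rt).as_rotvec()).round(2))
def tool(yaw,tilt):  # tilt: +y end of the bar up, deg
    return Ro.from_euler('z',yaw,degrees=True)*Ro.from_euler('x',tilt,degrees=True)*Ro.from_euler('x',180,degrees=True)
E
python3 - <<'E'
from h import *
st(); goto([561,-136,120],tool(-3.85,0))
E
```

```text
t8.10 p [543.2 -74.4 184.3] rpy [-179.32   -1.33    0.38] F [ 1.9 -6.   0.7] gap 49.8
travel mm [15.9 62.4 63.9] rot deg [-0.73 -1.31  4.24]
```

```bash
python3 -m pendant '{"hand":[0.05,0.05,0.05,0.05,0.05],"travel":[[0.007,0.027,0.016],[0.007,0.024,0.016],[0.002,0.005,0.016],[0,0,0.01],[0,0,0]],"rot":[[0,-0.8,2.2],[-0.5,-0.6,2.2],[-0.2,0,0],[0,0,0],[0,0,0]]}'
python3 - <<'E'
from h import *
st(); goto([561,-136,120],tool(-3.85,0))
for n in ('top','scene'):
    p,d=optics.grab_frame(n); cv2.imwrite(f'pics/e1{n}f.png',p)
    q=p[160:290,330:520] if n=='top' else p[60:200,120:300]
    cv2.imwrite(f'pics/e1{n}.png',cv2.resize(q,None,fx=4.2,fy=4.2,interpolation=cv2.INTER_CUBIC))
E
```

```text
clock: 8.52
eef_pos: [560.1, -137.0, 122.8]
orientation: [-3.14, 0.0, -0.081]
ft_force: [-0.1, 0.4, 0.3]
finger_gap: 50.2
t8.52 p [ 560.1 -137.   122.8] rpy [-179.92    0.     -4.64] F [-0.1  0.4  0.3] gap 50.2
travel mm [ 0.9 -1.   2.8] rot deg [-0.08  0.   -0.79]
```

View pics/e1top.png

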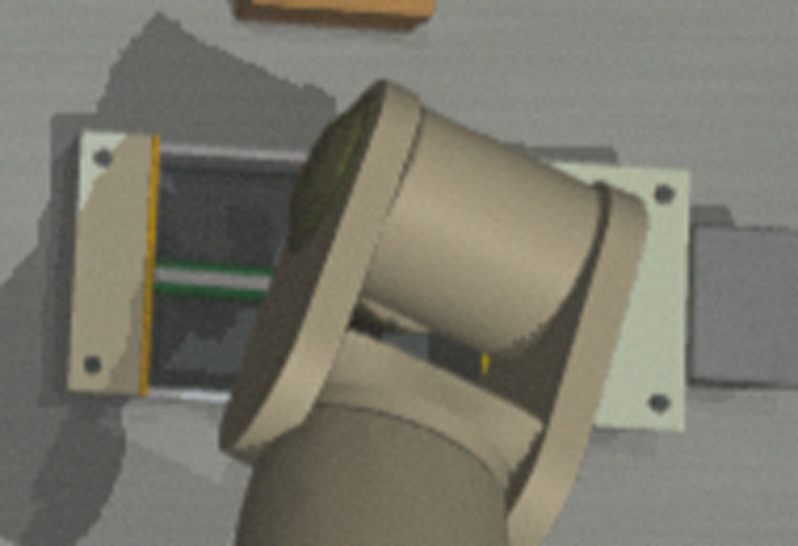

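View pics/e1scene.png

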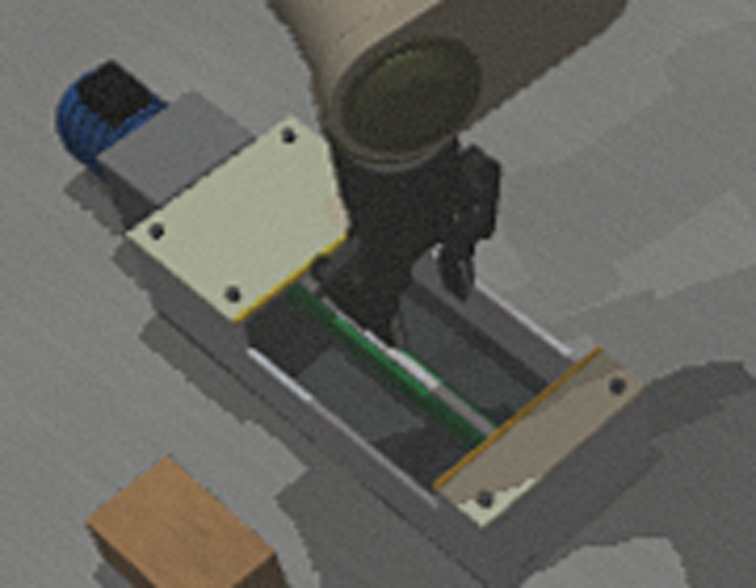

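```bash
python3 - <<'E'
from h import *
o=robot.get_obs(); R=Ro.from_euler('xyz',o['orientation'])
P=[o['eef_pos']+R.apply([sx*k,0,12]) for sx in(-1,1) for k in (25,40)]
print(((proj('scene',P)-[120,60])*4.2).round())
# bar line under grip predicted
P=[[561+ (y+136)*.0672,y,34] for y in(-75,-136,-220)]
print(((proj('scene',P)-[120,60])*4.2).round(), ((proj('top',P)-[330,160])*4.2).round())
E
```

```text
[[450. 289.]
 [467. 276.]
 [393. 333.]
 [376. 346.]]
[[498. 434.]
 [435. 384.]
 [353. 317.]] [[176. 274.]
 [278. 281.]
 [419. 291.]]
```

```bash
python3 -m pendant '{"hand":[0.05,0.05,0.05,0.05,0.05,0.05,0.05],"travel":[[0.001,-0.001,0.018],[0,0,0.02],[0,0,0.02],[0,0,0.016],[0,0,0.008],[0,0,0.003],[0,0,0]],"rot":[[0,0,-0.5],[0,0,-0.3],[0,0,0],[0,0,0],[0,0,0],[0,0,0],[0,0,0]]}'
python3 - <<'E'
from h import *
st(); goto([561,-136,27.5],tool(-3.85,0))
E
```

```text
clock: 9.2
eef_pos: [566.3, -132.8, 44.6]
orientation: [3.138, -0.016, -0.06]
ft_force: [0.0, 0.3, 0.4]
finger_gap: 49.8
t9.20 p [ 566.3 -132.8   44.6] rpy [179.81  -0.93  -3.41] F [0.  0.3 0.4] gap 49.8
travel mm [-5.4  3.5 17. ] rot deg [ 0.19 -0.93  0.43]
```

```bash
python3 -m pendant '{"hand":[0.05,0.05,0.05,0.05],"travel":[[-0.005,0.003,0.005],[-0.001,0.001,0.006],[0,0,0.004],[0,0,0]],"rot":[[0,-0.9,0.4],[0,0,0],[0,0,0],[0,0,0]]}'
python3 - <<'E'
from h import *
st(); goto([561,-136,27.5],tool(-3.85,0))
E
```

```text
clock: 9.53
eef_pos: [561.0, -137.0, 31.5]
orientation: [3.136, -0.004, -0.067]
ft_force: [-0.3, 1.2, -0.4]
finger_gap: 49.8
t9.53 p [ 561.  -137.    31.5] rpy [179.69  -0.24  -3.82] F [-0.3  1.2 -0.4] gap 49.8
travel mm [-0.1 -1.1  4. ] rot deg [ 0.31 -0.24  0.03]
```

```bash
python3 -m pendant '{"hand":[0.05,0.03,0.02,0.01,0.01,0.01,0.01,0.01],"travel":[[0,0,0.003],[0,0,0.001],[0,0,0],[0,0,0],[0,0,0],[0,0,0],[0,0,0],[0,0,0]],"rot":[[0.2,0,0],[0,0,0],[0,0,0],[0,0,0],[0,0,0],[0,0,0],[0,0,0],[0,0,0]]}'
python3 - <<'E'
from h import *
st(); goto([561,-136,27.5],tool(-3.85,0))
p,d=optics.grab_frame('scene'); 
cv2.imwrite(f'pics/e2.png',cv2.resize(p[60:200,120:300],None,fx=4.2,fy=4.2,interpolation=cv2.INTER_CUBIC))
E
```

```text
clock: 10.2
eef_pos: [561.3, -137.4, 27.8]
orientation: [3.14, -0.005, -0.067]
ft_force: [-0.0, 0.4, -1.2]
finger_gap: 18.5
t10.20 p [ 561.3 -137.4   27.8] rpy [179.89  -0.3   -3.84] F [-0.   0.4 -1.2] gap 18.5
travel mm [-0.4 -1.4  0.3] rot deg [ 0.11 -0.3   0.01]
```

View pics/e2.png

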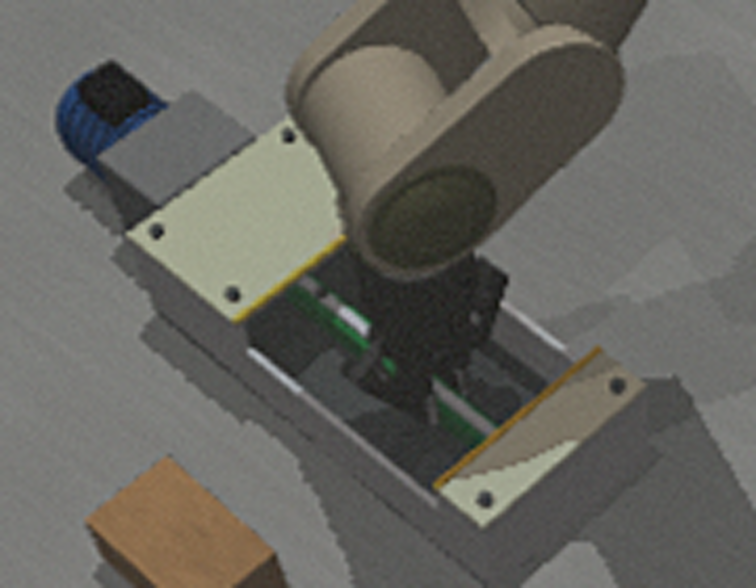

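The bar is held at a gap of 18.5 mm. I'll lift it slightly and slide it about 40 mm towards the long cover.

```bash
python3 -m pendant '{"hand":[0,0,0,0,0,0,0],"travel":[[0,0,-0.004],[0,0.005,-0.001],[0,0.01,0],[0,0.01,0],[0,0.01,0],[0,0.004,0],[0,0,0]],"rot":[[0,0,0],[0,0,0],[0,0,0],[0,0,0],[0,0,0],[0,0,0],[0,0,0]]}'
python3 - <<'E'
from h import *
st(); goto([558.7,-177.3,32],tool(-3.85,0))
for n in ('top','scene'):
    p,d=optics.grab_frame(n)
    q=p[160:290,330:520] if n=='top' else p[60:200,120:300]
    cv2.imwrite(f'pics/e3{n}.png',cv2.resize(q,None,fx=4.2,fy=4.2,interpolation=cv2.INTER_CUBIC))
E
```

```text
clock: 10.83
eef_pos: [557.5, -180.8, 32.3]
orientation: [3.141, -0.003, -0.068]
ft_force: [-0.0, -0.2, -3.5]
finger_gap: 18.8
t10.83 p [ 557.5 -180.8   32.3] rpy [ 1.7995e+02 -1.5000e-01 -3.8700e+00] F [-0.  -0.2 -3.5] gap 18.8
travel mm [ 1.  -3.6  0.3] rot deg [ 0.05 -0.15 -0.02]
```

View pics/e3top.png

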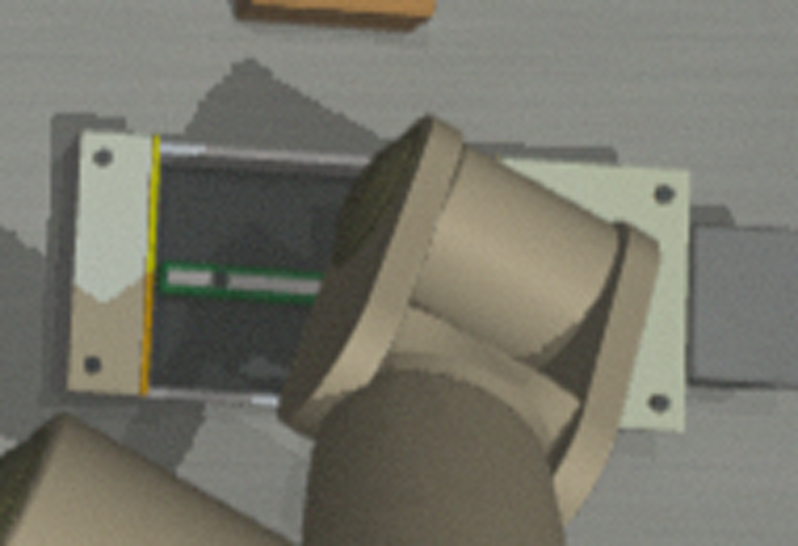

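View pics/e3scene.png

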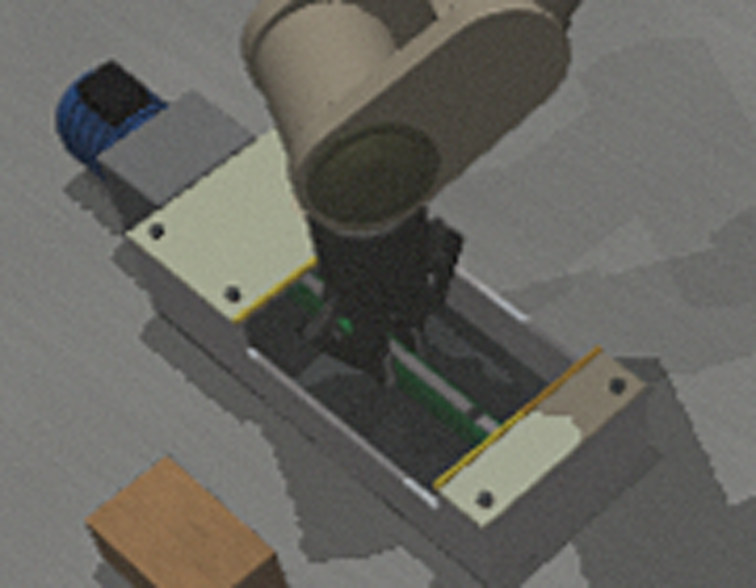

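```bash
cat >> h.py <<'E'
BED=np.array([560.2,-171.5]);BY=-3.72
def tobed(P,b=BED): return np.r_[Ro.from_euler('z',-BY,degrees=True).apply(np.r_[P[:2]-b,P[2]])]
def frombed(P): 
    w=Ro.from_euler('z',BY,degrees=True).apply(P); return w+np.r_[BED,0]
E
python3 - <<'E'
from h import *
T=np.array([559.06,-173.16])
print(tobed(atz('top',163/4.2+330,279/4.2+160,38.5),T))
print(tobed(atz('top',155/4.2+330,279/4.2+160,84),T), 'rim')
print('tcp',tobed(robot.get_obs()['eef_pos']))
E
```

```text
[ -4.20499578 106.6807768   38.5       ]
[ -8.34564051 118.88610186  84.        ] rim
tcp [-2.20012361 -8.41316282 32.23057111]
```

```bash
cat >> h.py <<'E'
def tcp_bed(th,cy,cz,a=154.6,n=21.7):
    t=np.radians(th); return np.array([-2.2,cy+a*np.cos(t)-n*np.sin(t),cz+a*np.sin(t)+n*np.cos(t)])
def tgt(th,cy,cz): return frombed(tcp_bed(th,cy,cz)), tool(-3.8,th)
def state_corner():
    o=robot.get_obs(); R=Ro.from_euler('xyz',o['orientation']); Rb=Ro.from_euler('z',-BY,degrees=True)*R
    yv=-Rb.apply([0,1,0]); zv=-Rb.apply([0,0,1]); p=tobed(o['eef_pos'])
    c=p-154.6*yv-21.7*zv; print('tilt',np.degrees(np.arcsin(yv[2])).round(2),'-y corner',c.round(1),'+y corner',(c+270*yv).round(1)); return c
E
python3 - <<'E'
from h import *
state_corner()
prev=robot.get_obs()['eef_pos'],tool(-3.8,0)
for th,cy,cz in [(3,-162,11),(6,-161,11),(9,-160,10.5),(12,-159.5,10.5),(15,-159,10),(18,-158,10)]:
    p,R=tgt(th,cy,cz); print(th,prev[1].inv().apply(p-prev[0]).round(1), p.round(1)); prev=p,R
E
```

```text
tilt -0.03 -y corner [  -2.5 -163.    10.6] +y corner [ -1.9 107.   10.5]
3 [ 0.   0.3 -8.5] [ 557.4 -180.1   40.8]
6 [ 0.   0.3 -8. ] [ 557.4 -180.9   48.7]
9 [ 0.   0.4 -7.5] [ 557.3 -182.    56.1]
12 [ 0.   0.9 -8. ] [ 557.2 -184.1   63.9]
15 [ 0.   1.  -7.5] [ 557.  -186.6   71. ]
18 [ 0.   0.4 -7.8] [ 556.9 -189.    78.4]
```

```bash
python3 -m pendant '{"hand":[0,0,0,0],"travel":[[0,0,-0.009],[0,0,-0.008],[0,0.001,-0.008],[0,0,0]],"rot":[[3,0,0],[3,0,0],[3,0,0],[0,0,0]]}'
python3 - <<'E'
from h import *
st(); state_corner()
for t in [(9,-160,10.5),(18,-158,10)]: goto(*tgt(*t))
E
```

```text
clock: 11.27
eef_pos: [557.0, -179.7, 57.4]
orientation: [-2.977, -0.001, -0.064]
ft_force: [-0.1, -0.7, -3.9]
finger_gap: 18.7
t11.27 p [ 557.  -179.7   57.4] rpy [-1.7056e+02 -4.0000e-02 -3.6600e+00] F [-0.1 -0.7 -3.9] gap 18.7
tilt 9.44 -y corner [  -2.5 -157.3   10.6] +y corner [ -2.8 109.   54.9]
travel mm [0.5 2.5 0.8] rot deg [-0.44 -0.02  0.15]
travel mm [  0.5   5.7 -22.3] rot deg [ 8.56 -0.01  0.15]
```

```bash
python3 -m pendant '{"hand":[0,0,0,0],"travel":[[0,0.003,-0.008],[0,0.002,-0.008],[0,0.002,-0.007],[0,0,0]],"rot":[[3,0,0],[3,0,0],[2.5,0,0],[0,0,0]]}'
python3 - <<'E'
from h import *
st(); state_corner()
for t in [(18,-158,10)]: goto(*tgt(*t))
for n in ('top','scene'):
    p,d=optics.grab_frame(n)
    q=p[160:290,330:520] if n=='top' else p[60:200,120:300]
    cv2.imwrite(f'pics/e4{n}.png',cv2.resize(q,None,fx=4.2,fy=4.2,interpolation=cv2.INTER_CUBIC))
E
```

```text
clock: 11.6
eef_pos: [555.7, -189.6, 77.6]
orientation: [-2.828, 0.002, -0.062]
ft_force: [-0.2, -0.6, -3.9]
finger_gap: 18.3
t11.60 p [ 555.7 -189.6   77.6] rpy [-1.6203e+02  1.2000e-01 -3.5500e+00] F [-0.2 -0.6 -3.9] gap 18.3
tilt 17.97 -y corner [  -3.1 -158.7    9.3] +y corner [-3.7 98.1 92.6]
travel mm [ 1.2 -0.8 -0.5] rot deg [0.03 0.19 0.2 ]
```

View pics/e4top.png

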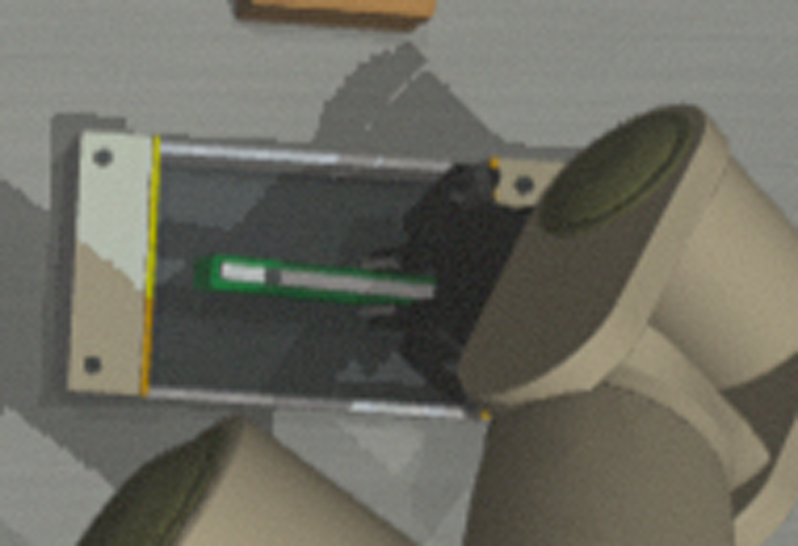

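View pics/e4scene.png

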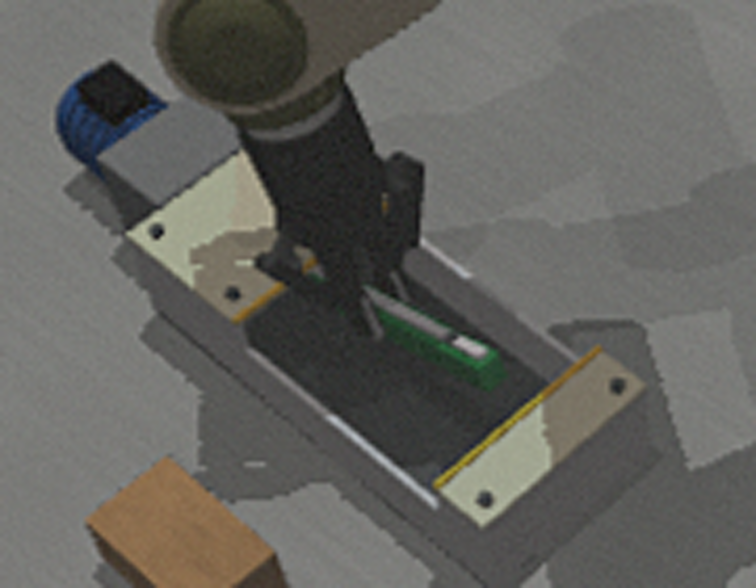

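```bash
python3 - <<'E'
from h import *
P=[frombed([-3.5+s,98.1,92.6]) for s in(-10,10)]+[frombed([-3.5+s,89.5,119.2]) for s in(-10,10)]
print(((proj('scene',P)-[120,60])*4.2).round().tolist(),((proj('top',P)-[330,160])*4.2).round().tolist())
E
```

```text
[[506.0, 373.0], [483.0, 391.0], [493.0, 340.0], [470.0, 359.0]] [[191.0, 287.0], [192.0, 253.0], [215.0, 285.0], [217.0, 250.0]]
```

```bash
python3 - <<'E'
from h import *
A,_=optics.grab_frame('scene');B,_=optics.grab_frame('top')
a=cv2.resize(A[115:165,205:265],None,fx=12,fy=12,interpolation=cv2.INTER_CUBIC)
b=cv2.resize(B[205:240,365:445],None,fx=9,fy=9,interpolation=cv2.INTER_CUBIC)
cv2.imwrite('pics/f1.png',np.clip(a.astype(float)*1.5,0,255)); cv2.imwrite('pics/f2.png',np.clip(b.astype(float)*1.5,0,255))
E
```

```text
[ WARN:0@4.944] global loadsave.cpp:1063 imwrite_ Unsupported depth image for selected encoder is fallbacked to CV_8U.
```

View pics/f1.png

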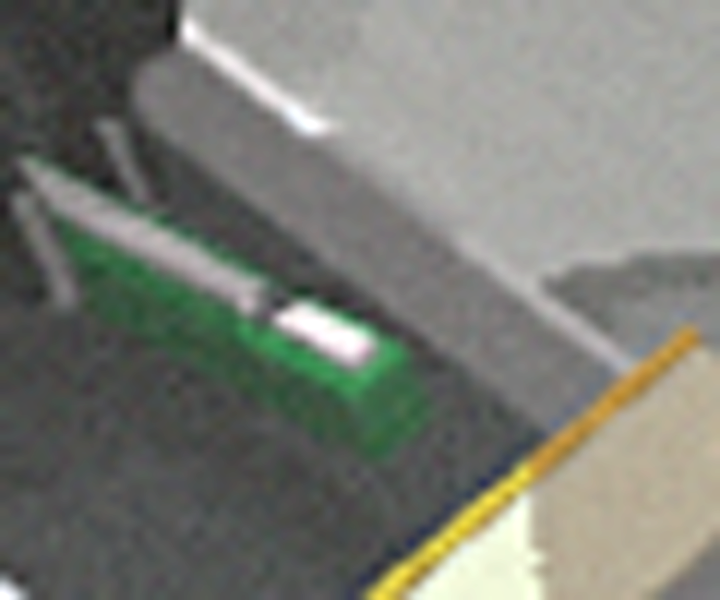

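View pics/f2.png

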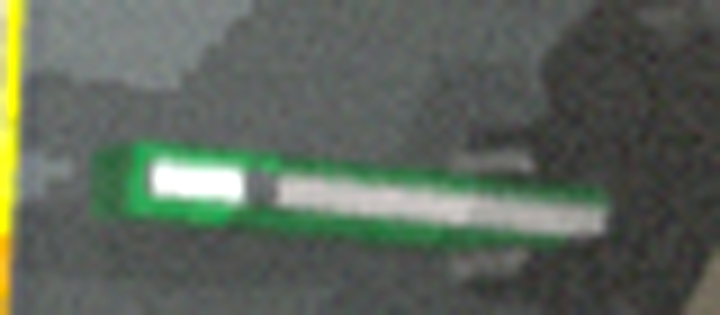

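```bash
cat >> h.py <<'E'
def tri(s,t):
    A=[];b=[]
    for n,(u,v) in(('scene',s),('top',t)):
        o,r=ray(n,u,v); r=r/np.linalg.norm(r); M=np.eye(3)-np.outer(r,r); A.append(M); b.append(M@o)
    x,res,_,_=np.linalg.lstsq(np.vstack(A),np.hstack(b),rcond=None); return x,np.sqrt(res)
E
python3 - <<'E'
from h import *
for s,t in [((236.5,145.8),(379.4,225)),((238.5,151.25),(375.65,225.2))]:
    x,r=tri(s,t); print(tobed(x).round(1),r)
# known check: short rim midpoint
E
```

```text
[ -6.1  92.  107.5] [0.38583355]
[-5.7 97.5 88.5] [0.78156831]
```

```bash
python3 - <<'E'
from h import *
f=lambda q,k,o:np.array(q)/k+o
for s,t in [((440,472),(152,58)),((622,318),(137,348)),((218,288),(531,84)),((400,150),(519,374))]:
    x,r=tri(f(s,4.7,[130,75]),f(t,4.7,[335,180])); print(tobed(x).round(1),r)
E
```

```text
[ 73.8 120.6  80.7] [1.41186182]
[-76.3 119.7  79. ] [0.27461741]
[ 73.  -75.   78.2] [3.13941267]
[-76.4 -75.2  76.7] [1.71681493]
```

The end face sits about 8 mm above the short cover's top once I correct for the cameras' roughly 4 mm height bias. I'll draw it out along its length.

```bash
python3 -m pendant '{"hand":[0,0,0,0],"travel":[[0.001,-0.01,0],[0,-0.016,0],[0,-0.016,0],[0,0,0]],"rot":[[0,0,0],[0,0,0],[0,0,0],[0,0,0]]}'
python3 - <<'E'
from h import *
st(); state_corner()
E
```

```text
clock: 12.13
eef_pos: [558.5, -141.1, 90.0]
orientation: [-2.829, 0.006, -0.058]
ft_force: [-0.0, 0.2, -3.0]
finger_gap: 18.4
t12.13 p [ 558.5 -141.1   90. ] rpy [-162.08    0.36   -3.34] F [-0.   0.2 -3. ] gap 18.4
tilt 17.92 -y corner [  -3.2 -110.2   21.8] +y corner [ -4.4 146.7 104.9]
```

```bash
python3 -m pendant '{"hand":[0,0,0,0,0],"travel":[[0,-0.014,0],[0,-0.018,0],[0,-0.018,0],[0,-0.016,0],[0,0,0]],"rot":[[0,0,0],[0,0,0],[0,0,0],[0,0,0],[0,0,0]]}'
python3 - <<'E'
from h import *
st(); state_corner()
for n in ('top','scene'):
    p,d=optics.grab_frame(n)
    q=p[160:290,330:520] if n=='top' else p[60:200,120:300]
    cv2.imwrite(f'pics/e5{n}.png',cv2.resize(q,None,fx=4.2,fy=4.2,interpolation=cv2.INTER_CUBIC))
E
```

```text
clock: 12.55
eef_pos: [561.7, -69.3, 112.9]
orientation: [-2.83, 0.006, -0.053]
ft_force: [-1.1, 0.6, -3.3]
finger_gap: 18.5
t12.55 p [561.7 -69.3 112.9] rpy [-162.17    0.32   -3.04] F [-1.1  0.6 -3.3] gap 18.5
tilt 17.83 -y corner [ -3.8 -38.4  44.9] +y corner [ -6.4 218.6 127.5]
```

View pics/e5top.png

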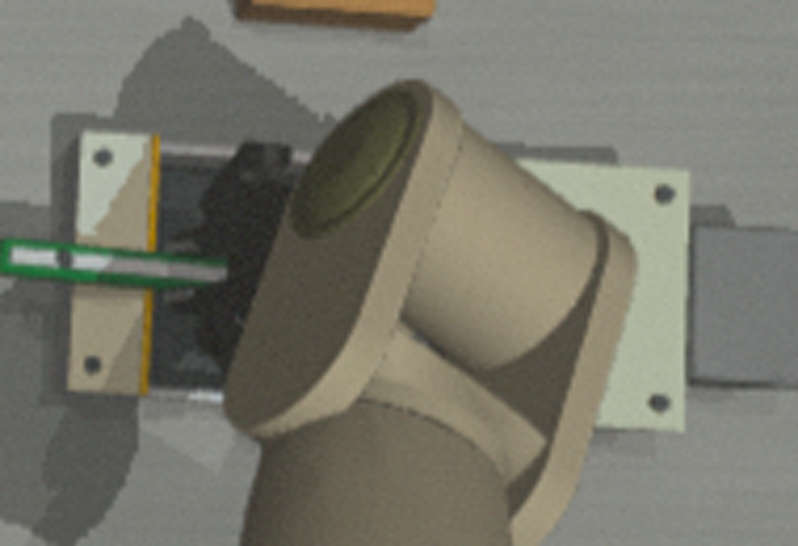

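View pics/e5scene.png

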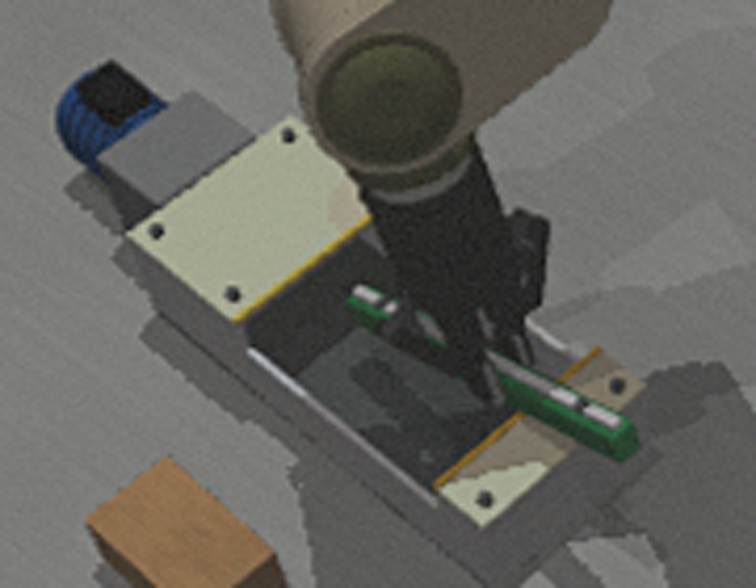

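The -y end is out from under the long cover and the forces are clean. I'll lift straight up.

```bash
python3 -m pendant '{"hand":[0,0,0,0,0,0,0,0,0,0],"travel":[[0,-0.0035,-0.01],[0,-0.007,-0.02],[0,-0.008,-0.023],[0,-0.008,-0.023],[0,-0.008,-0.023],[0,-0.008,-0.023],[0,-0.008,-0.023],[0,-0.008,-0.023],[0,-0.007,-0.02],[0,-0.003,-0.009]],"rot":[[0,0,0],[0,0,0],[0,0,0],[0,0,0],[0,0,0],[0,0,0],[0,0,0],[0,0,0],[0,0,0],[0,0,0]]}'
python3 -m pendant '{"hand":[0,0],"travel":[[0,0,0],[0,0,0]],"rot":[[0,0,0],[0,0,0]]}'
python3 - <<'E'
from h import *
st(); state_corner()
for n in ('top','scene'):
    p,d=optics.grab_frame(n); cv2.imwrite(f'pics/e6{n}.png',p)
E
```

```text
clock: 13.48
eef_pos: [561.1, -72.1, 332.1]
orientation: [-2.833, 0.014, -0.063]
ft_force: [0.3, -0.2, -3.7]
finger_gap: 19.0
clock: 13.65
eef_pos: [561.1, -73.5, 335.3]
orientation: [-2.836, 0.009, -0.065]
ft_force: [0.1, -1.0, -3.7]
finger_gap: 18.7
t13.65 p [561.1 -73.5 335.3] rpy [-162.47    0.51   -3.73] F [ 0.1 -1.  -3.7] gap 18.7
tilt 17.53 -y corner [ -6.1 -43.  268.1] +y corner [ -5.4 214.5 349.4]
```

View pics/e6top.png

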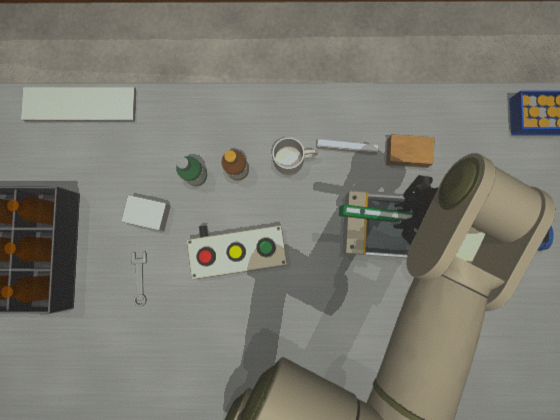

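View pics/e6scene.png

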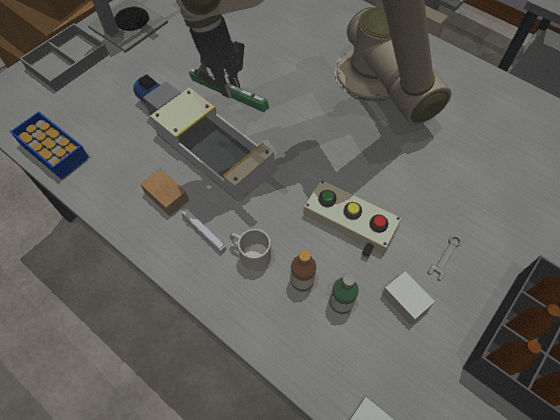

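The bar hangs clear, with its lowest point at z≈268 mm against the required 184. The bystanders and all three buttons are where they started. I'll let it settle, check and hand in.

```bash
python3 -m pendant '{"hand":[0,0,0,0],"travel":[[0,0,0],[0,0,0],[0,0,0],[0,0,0]],"rot":[[0,0,0],[0,0,0],[0,0,0],[0,0,0]]}'
python3 - <<'E'
from h import *
o=st(); state_corner(); print(o['dq'].round(3)); print(robot.hand_in())
E
```

```text
clock: 14.08
eef_pos: [560.3, -73.5, 331.2]
orientation: [-2.833, 0.017, -0.066]
ft_force: [-0.0, 0.5, -2.7]
finger_gap: 18.8
t14.08 p [560.3 -73.5 331.2] rpy [-162.3     0.95   -3.76] F [-0.   0.5 -2.7] gap 18.8
tilt 17.7 -y corner [ -7.5 -42.8 263.6] +y corner [ -5.9 214.4 345.7]
[-0.003  0.006  0.009 -0.001 -0.003 -0.001]
the job is handed in; nothing more can be done
None
```

The job was handed in at about 14 s of the 58 s. The buttons were pressed in the order red, yellow, green, and the green guide bar is out of the bed and held still in the air.

- **Buttons:** Each was pressed to its hard stop, about 6 mm of travel measured from first contact on red. Peak wrist force was about 23 N on red, 40 N on yellow and 29 N on green. Pictures showed each one sprung back up afterwards.
- **Bar:** I gripped it, slid it about 43 mm back under the long cover, tilted it about 18° with the +y end up, drew it out on the slant and lifted it. I saw no contact forces during the extraction.
- **Last checks:**
  - The lowest point of the bar is at about z 264 mm, roughly 180 mm above the covers. This comes from the arm pose, assuming no slip in the grip.
  - The wrist feels only about the bar's weight (2.7 N), the grip gap is steady at 18.8 mm and the arm is nearly still.
  - The last pictures show nothing else moved.

**What was off:**
- The yellow press touched a reading of 40.4 N for a moment. It was the closed fingertips on the button, not the arm or gripper body, but it is right at the 40 N figure.
- The two cameras disagreed by about 4–5 mm. That put heights measured with both of them about 4 mm low on the short cover's rim, and I corrected for it when checking the bar's clearance.
- Even after the correction, the tilted bar's end face read about 4 mm lower than the arm pose predicted, so its true tilt may be about 17°.

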